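Feed the ferrule rack past the spring gate of the regripping fixture

TASK

Press the pedal bar of the spring gate down with one fingertip and, keeping the gate held down the whole time, push the wooden ferrule rack along the chute with the other finger until it is fully past the gate and home against the end stop. Then let the pedal up so that the gate springs shut behind the rack. Nothing is to be gripped or lifted, the rack stays flat in the chute, and the other things on the bench are left alone.

Things in the scene. Friction and masses are not known exactly. Their poses are not given: they have to be found in the camera images.
- chute: Fixed cast-iron chute, open on top. Frame: z up, +y feeding direction, -x pedal side (nearer the robot); origin at bench height on the centre line, in the gate's plane. Floor 50 mm above the bench, 70 mm wide inside (x -35 to 35 mm), from y = -235 mm to the end stop at 96 mm. Side walls 6 mm thick, tops 66 mm above the bench (beyond the gate the -x wall stands 3 mm farther out and the floor 1 mm lower).
- end_stop (a point): Middle of the end stop's face at the end of the chute (chute frame y = 96 mm, 67 mm above the bench); its top is at 84 mm. Behind it (y 112 to 215 mm, x -55 to 75 mm) stands the regripping fixture's clamp casting with a large black knob, 136 mm high in all.
- gate_slot (a point): Slot in the chute floor (chute frame x = y = 0, 50 mm above the bench) through which the gate stands up: a steel blade 8 mm thick along y, across the chute, highest on the pedal side (about 72 mm above the bench when shut). It drops into the slot when open.
- gate (a joint): Drop gate's hinge, rad. 0 = shut (up, held by its spring); grows as the pedal goes down, hard stop at 0.40. The blade is clear below the floor from about 0.26; 0.30 to 0.40 is well open. Hinge axis parallel to the chute at x = 62 mm, 30 mm above the bench. About 2 N on the pedal starts it, 4 to 5 N holds it open; let go, it shuts.
- pedal_mid (a point): Middle of the pedal bar's top face. Flat steel bar, part of the gate, 45 mm wide, 245 mm long, parallel to the chute outside its -x wall, y = -215 to 30 mm (this point y = -90 mm). Gate shut: it slopes, outer edge higher, this point about 103 mm above the bench. Gate at 0.36: level, top 58 mm above the bench, x = -95 to -50 mm; at 0.40 top at 53 mm, still above the chute floor.
- rack: Loose wooden ferrule rack in the chute before the gate, about 0.35 kg: 80 mm long (its y, along the chute), 62 mm wide, end plates 36 mm high, six nickel ferrules fixed on pegs between them, no higher. Origin at the centre of its underside, axes as the chute's. Home: origin at y = 56 mm in the chute frame.
- rack_back (a point): Centre of the flat rear end plate of the rack (facing -y, 62 mm wide, 36 mm high), 18 mm above the chute floor: where to push. When home it lies at y = 16 mm in the chute's frame.
- mashie: Bystander: dented steel mashie head lying flat on the bench on the far (+x) side of the chute, 76 x 48 x 10 mm with a hosel; origin under the middle of the blade.
- ferrule: Bystander: single nickel ferrule standing on the bench on the far side, 18 mm diameter, 26 mm high; origin at the centre of its foot.
- tin: Bystander: steel solvent tin standing on the bench on the far side, 60 mm diameter, 85 mm high; origin at the centre of its foot.
- grip: Bystander: brown rubber wrap-style grip lying on the bench crosswise before the chute's open end (chute frame y about -320 mm), 265 mm long, 32 mm thick at most; origin at bench height under its middle.
Mind the look-alikes: they are no part of the job. Of the things that look like the rack, the largest one is meant.

How it is judged:
On the way, in this order (a step that is already met when the one before it is completed fails the run):
1. the gate is held open while the rack still stands before it (value of joint gate above 0.27 rad and y of rack_back in the frame of chute below -0.078 m), for 0.1 s.
2. the rack is past the gate with the gate still held open (value of joint gate above 0.26 rad and y of rack_back in the frame of chute above 0.006 m), for 0.05 s.
At the end, for the whole second after the job is handed in: The rack lies flat in the chute within 6 mm of the end stop, at rest, and the gate has sprung shut behind it (joint below 0.05 rad) (y of rack_back in the frame of chute above 0.01 m and z of rack in the frame of chute between 0.046 and 0.054 m and y of rack in the frame of chute below 0.06 m and angle between rack's own z axis and vertical below 0.06 rad and linear speed of rack below 0.01 m/s and value of joint gate below 0.05 rad); the robot touches nothing.
It fails at once if the gate is let up while the rack is over it (value of joint gate below 0.25 rad and y of rack_back in the frame of chute between -0.074 and 0.002 m).
It fails at once if the rack is lifted or tipped (z of rack in the frame of chute above 0.06 m or angle between rack's own z axis and vertical above 0.2 rad).
It fails at once if a bystander is disturbed (distance of any of mashie, ferrule, tin, grip from where it was at the start of the episode above 0.015 m).
It also fails if it takes over 42 s, if anything falls off the work surface, if the arm or the gripper's body presses on something with over 40 N, if the wrist force passes 120 N, or if a joint passes its speed limit or range.

ROBOT

A 6-joint arm with a two-finger parallel gripper is mounted at the origin on the work surface. World frame = base frame: x ahead of the robot, y to its left, z up, the work surface at z = 0. Lengths are in m, angles in rad, forces in N, time in s.
With the tool pointing down it reaches from about 0.225 to 0.875 m from the base axis. Payload 3.4 kg.
Tool frame: the origin (TCP) lies between the finger pads; the fingertips stand 8 mm ahead of it and the grasp point (between the pads) lies 11 mm behind it; z points along the fingers, y is the line along which they close (so a half turn about z gives the same grasp; the last joint's range is limited). The gripper opens to 85 mm and grips with 20 to 120 N. Pads are 22 mm wide; open, the fingers measure 114 mm over their backs; the gripper's body (76 mm by 85 mm) begins 54 mm behind the grasp point. The pads swing forward as they close: fully open they stand 13 mm farther back than shut.
Start: joints at [-1.361, 0.276, 1.505, -0, 1.361, -0.121], TCP at [0.187, -0.544, 0.203] pointing down, gripper open.
Joint ranges: [-2.89, 2.89], [-0.75, 2.08], [0.22, 2.7], [-1.18, 4.32], [0.11, 2.71], [-2.7, 2.7]. Speed limits (rad/s): [2.57, 2.57, 3.14, 3.14, 3.14, 3.14].

INTERFACE

Orientations are given as a unit quaternion [w, x, y, z].
In Python, from rig import manip, optics, finder gives the robot as it stands.
- The arm moves only by the tool servo_tool, never from a script. Its argument "increments" is a list of rows, each a list of 7 numbers: the shift along the tool's x, y, z in cm, then the turn, a rotation vector about the tool's x, y, z in degrees, then the closure, from -1 (fully open) to 1 (shut). In form: [[x, y, z, rx, ry, rz, gripper], ...]. A call has exactly 5 rows; each row shifts and turns the commanded pose from where the row before left it, along the tool's axes as they then stand; what a row does not reach is not made up. A row lasts 1/10 s, in which the tool goes at most 50 mm and 8.59 degrees, less where a joint would pass 70% of its speed; a pose out of reach is approached as far as the arm can. A call is refused whole if a number of a shift passes 5 or a number of a turn 8.59, either way. A call with a gripper value outside its range is refused whole. The fingers move at their own pace and stop on an object; "squeeze" is the grip in N (left out, the last holds). Time passes only in rows, so rows that do not move let the fingers close, or fill a call up. It gives the time, the measured TCP pose, the force, the opening and the grip force at its end, in the units of the state.
- manip.get_state(): the state, without advancing time (a new reading comes with each control period).
- optics.get_image(name): name is "scene" or "side" or "wrist"; returns the picture (420x560x3 uint8, red, green, blue); there is no depth.
- optics.get_calibration(name): a dict with "fov_y" (degrees; the focal length in pixels is half the picture's height over the tangent of half this angle, whatever the lens; pixels are square), "cx", "cy" (the principal point, pixels), "world_to_cam" (4x4, takes a point from world to camera coordinates). Camera axes: x right, y down, z forward; pixel columns grow to the right and rows downward; lengths in m; the calibration is good to about 2 mm. A picture is of the moment at which its call begins: read the wrist's pose just before it. get_calibration takes no time and is no camera call; for the wrist camera it gives the pose at the moment of the call.
- manip.sign_off(): hands the job in; it is judged then, once.
Trained networks look in the newest picture that a camera, given by its name, has taken for a name from the list of things; names that differ only in an ending like _2 or _b are one class to them, and where a whole thing is asked for, a point or a joint stands for the part that bears it (a point fixed in the world has none). Each returns a list of dicts, best first, with "p" (0 to 1); they miss things now and then, are a little off and sometimes report something else, mostly with a low value. They report only what shows in the picture. A call takes as long as a camera call. They do not tell look-alikes from the thing itself.
- finder.silhouettes(label, camera): "region" (420x560 bool, what is visible of it) and "box" ([centre column, centre row, width, height] in pixels, round what is visible of it).
- finder.tip_of(label, camera): "at" ([column, row] in pixels: a listed point, or the origin of a listed thing).
The state is a dict: "clock": time; "qpos": joint angles; "qd": joint speeds; "effort": joint torques, N m; "position": TCP position; "ee_rot": TCP orientation; "contact_force": force on the tool from outside, world axes, zero at the start; "moment": the same for the moment, N m; "width": finger opening in m; "gripper_force": force on a finger pad.
Only numpy, scipy, OpenCV 4.12 (cv2) and the standard library are available. Lean on these libraries where they do the work, as an engineer would, in place of code of your own. Each camera call takes 0.05 s, during which the arm holds its last target. There are 200 camera calls.

## Working session

There is one attempt and no reset: what is moved stays moved. The work goes in short steps, Python scripts to look and compute and a tool call to move; the robot and the scene stay as the last step left them, time stands still between calls to the robot, and variables do not carry over. Pictures are saved under pics/ and viewed, at most 13 in all, crops included, and the job is handed in when it is done.

Besides the shell and the picture viewer there is one more tool, called after ">>>" as name(argument=value, ...), one argument or row to a line, values as JSON. servo_tool: Moves the arm, as the interface text tells. Its arguments: {"type":"object","properties":{"increments":{"type":"array","items":{"type":"array","items":{"type":"number"}}},"squeeze":{"type":"number"}},"required":["increments"]}

```bash
mkdir -p pics
cat > h.py <<'E'
import numpy as np, cv2
from rig import manip, optics, finder
def ray(cam,px):
    c=optics.get_calibration(cam); f=210/np.tan(np.radians(c["fov_y"])/2)
    T=np.linalg.inv(np.array(c["world_to_cam"])); d=T[:3,:3]@np.array([(px[0]-c["cx"])/f,(px[1]-c["cy"])/f,1])
    return T[:3,3],d/np.linalg.norm(d)
def atz(cam,px,z):
    o,d=ray(cam,px); return o+d*(z-o[2])/d[2]
def proj(cam,p):
    c=optics.get_calibration(cam); f=210/np.tan(np.radians(c["fov_y"])/2)
    q=(np.array(c["world_to_cam"])@np.append(p,1))[:3]; return np.array([c["cx"]+f*q[0]/q[2],c["cy"]+f*q[1]/q[2]])
E
python3 - <<'E'
from h import *
for k in ("scene","side"):
    im=optics.get_image(k); cv2.imwrite(f"pics/{k}0.png",im[:,:,::-1])
    o,d=ray(k,(280,210)); print(k,o,d)
    for n,z in (("end_stop",.067),("gate_slot",.05),("pedal_mid",.103),("rack_back",.068),("rack",.05),("chute",0)):
        for r in finder.tip_of(n,k)[:3]: print(n,round(r["p"],2),np.round(r["at"],1),np.round(atz(k,r["at"],z),4))
print(manip.get_state())
E
```

```text
scene [ 0.85139412 -0.45690192  0.49099231] [-0.41620608  0.68246138 -0.60084853]
end_stop 0.73 [301.5 240. ] [ 0.6296 -0.0292  0.067 ]
end_stop 0.61 [317.  180.2] [0.5732 0.1453 0.067 ]
gate_slot 0.69 [305.4 219.2] [0.6006 0.0417 0.05  ]
pedal_mid 0.95 [250.9 218.7] [ 0.553  -0.0583  0.103 ]
rack_back 0.94 [277.1 255.5] [ 0.6136 -0.0804  0.068 ]
rack_back 0.68 [207.1 268.3] [ 0.5348 -0.1545  0.068 ]
rack_back 0.64 [208.2 200.3] [ 0.4243 -0.0137  0.068 ]
rack 0.9 [221.7 208.3] [ 0.4455 -0.0034  0.05  ]
rack 0.72 [198.9 266.4] [ 0.5072 -0.1445  0.05  ]
rack 0.61 [289.1 250.6] [ 0.615  -0.0449  0.05  ]
chute 0.83 [303.4 240.5] [0.5984 0.0389 0.    ]
side [ 0.39160994 -0.65200819  0.80344564] [ 0.1878886   0.68516498 -0.70373775]
end_stop 0.62 [286.9 221.7] [0.5936 0.023  0.067 ]
end_stop 0.6 [269.  191.4] [0.579  0.1368 0.067 ]
gate_slot 0.76 [285.6 223.1] [0.594  0.0349 0.05  ]
pedal_mid 0.9 [276.6 241.2] [ 0.5466 -0.0599  0.103 ]
pedal_mid 0.29 [335.9 219.4] [ 0.6922 -0.032   0.103 ]
rack_back 0.86 [193.  252.8] [ 0.3684 -0.0148  0.068 ]
rack_back 0.73 [252.5 292.1] [ 0.4719 -0.1496 
[... 315 characters left out ...]
 0.7, 'qpos': array([-1.36102202e+00,  2.75834302e-01,  1.50490403e+00,  4.93409826e-06,
        1.36069894e+00, -1.20993068e-01]), 'qd': array([-7.75355616e-04, -9.73144104e-05,  7.13533588e-04,  8.84200910e-04,
       -1.45038466e-03,  7.01615750e-04]), 'effort': array([ 1.41077428e-03, -4.16501212e+01, -2.46054482e+01, -2.35007610e-04,
        4.47442164e-05,  4.40409906e-06]), 'position': array([ 0.1867488 , -0.54386017,  0.2031639 ]), 'ee_rot': array([7.75083408e-05, 9.86355343e-01, 1.64630289e-01, 5.85812450e-06]), 'contact_force': array([-0.16801924,  0.59205743,  0.20349325]), 'moment': array([-0.03950123, -0.00322758,  0.05339842]), 'gripper_force': 0.0, 'width': 0.0856575343428537}
```

Run:
```python
import cv2
a=cv2.imread("pics/scene0.png")[110:330,150:430]; b=cv2.imread("pics/side0.png")[130:350,150:430]
cv2.imwrite("pics/a.png",cv2.resize(a,(760,597),interpolation=2)); cv2.imwrite("pics/b.png",cv2.resize(b,(760,597),interpolation=2))
```

```text
(no output)
```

View pics/a.png

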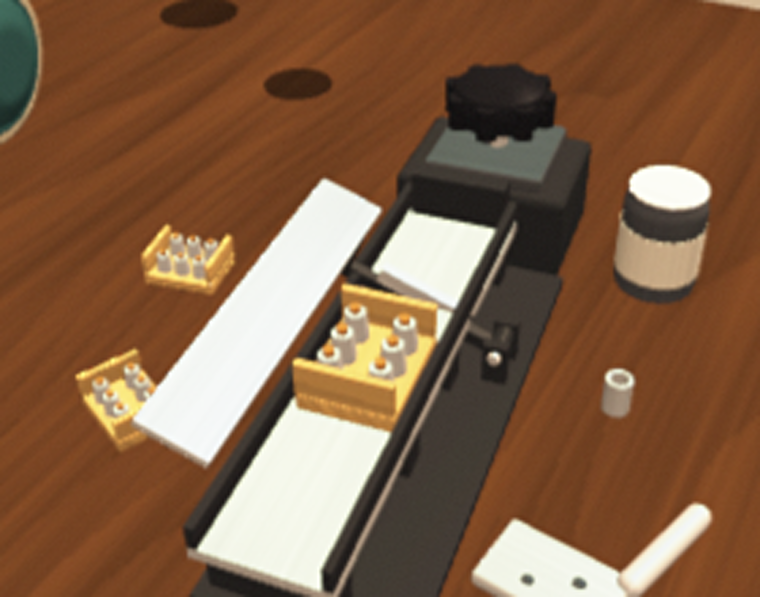

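View pics/b.png

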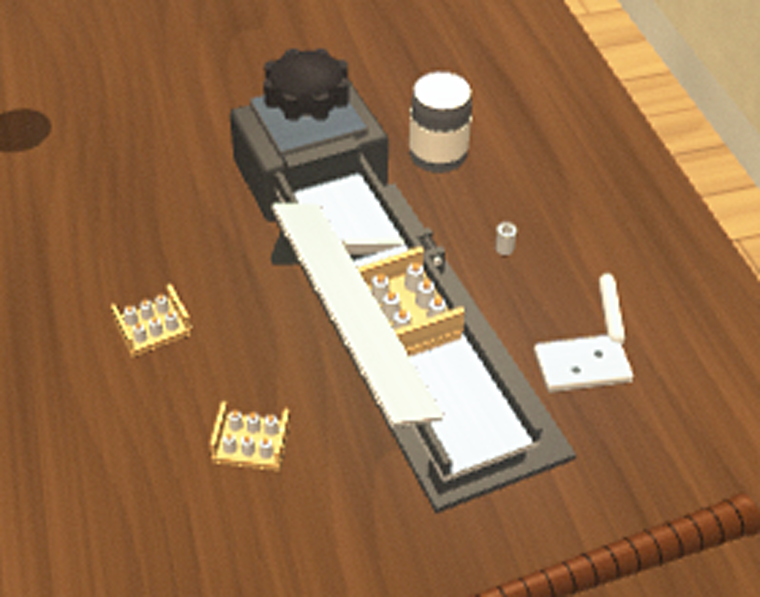

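The pictures show a bench whose largest rack sits in the chute. In scene0 its rear plate top runs from about (259,243) to (296,252), and the pedal corners are clear in both views. The two small racks on the pedal side are look-alikes. I'll fit the chute pose from the corners.

```bash
cat > fit.py <<'E'
from h import *
from scipy.optimize import least_squares
s=760/280
A=lambda x,y:np.array([150+x/s,110+y/s]); B=lambda x,y:np.array([150+x/s,130+y/s])
o,i=(-.075,.1115),(-.033,.0956)
P=[]
for cam,F,pts in (("scene",A,[(325,180),(380,208),(208,463),(135,425)]),("side",B,[(275,205),(317,203),(442,416),(395,420)])):
    for (e,y),q in zip(((o,.03),(i,.03),(i,-.215),(o,-.215)),pts): P.append((cam,np.array([e[0],y,e[1]]),F(*q),q))
P.append(("scene",np.array([-.035,-.235,.05]),A(192,553),0)); P.append(("side",np.array([-.035,-.235,.05]),B(448,474),0))
P.append(("scene",np.array([.035,-.235,.05]),A(322,583),0))
W=lambda v,p:np.array([v[0]+np.cos(v[2])*p[0]-np.sin(v[2])*p[1],v[1]+np.sin(v[2])*p[0]+np.cos(v[2])*p[1],p[2]])
res=lambda v:np.concatenate([proj(c,W(v,p))-q for c,p,q,_ in P])
r=least_squares(res,[.6,.04,0],loss="soft_l1"); print(np.round(r.x,4)); print(np.round(res(r.x).reshape(-1,2),1))
v=r.x
def inv(w): 
    d=w-np.array([v[0],v[1],0]);c,s_=np.cos(v[2]),np.sin(v[2]); return np.round([c*d[0]+s_*d[1],-s_*d[0]+c*d[1],d[2]],4)
for cam,F,q in (("scene",A,(296,362)),("scene",A,(397,386)),("side",B,(408,350)),("side",B,(463,310))): print(cam,inv(atz(cam,F(*q),.086)))
print("rb",inv(atz("scene",(277.1,255.5),.068)),inv(atz("side",(306.7,255.6),.068)))
print("gs",inv(atz("scene",(305.4,219.2),.05)),inv(atz("side",(285.6,223.1),.05)))
E
python3 fit.py
```

```text
[0.5948 0.0378 0.1443]
[[-1.1 -1.3]
 [ 0.1 -0.2]
 [-0.3 -0.2]
 [-1.8 -2.2]
 [-0.5 -1. ]
 [ 1.  -0.4]
 [ 1.9 -0.3]
 [ 0.3  0.5]
 [ 1.  -0.9]
 [ 2.  -0.6]
 [-0.7  3. ]]
scene [-0.0272 -0.1216  0.086 ]
scene [ 0.0337 -0.1204  0.086 ]
side [-0.0296 -0.1417  0.086 ]
side [ 0.0286 -0.1222  0.086 ]
rb [ 0.0016 -0.1196  0.068 ] [-0.006 -0.126  0.068]
gs [0.0063 0.003  0.05  ] [-0.0012 -0.0027  0.05  ]
```

>>> servo_tool(
  increments=[
    [0,0,0,0,0,-7.94,-0.65],
    [0,0,0,0,0,-7.94,-0.65],
    [0,0,0,0,0,-7.94,-0.65],
    [0,0,0,0,0,-7.94,-0.65],
    [0,0,0,0,0,-7.94,-0.65],
  ],
  squeeze=20,
)

```text
clock: 1.2
position: [0.1868, -0.5439, 0.2032]
ee_rot: [0.0, 0.87, 0.492, -0.0]
contact_force: [-0.0, 0.3, -0.5]
width: 0.0706
gripper_force: 0.0
```

>>> servo_tool(
  increments=[
    [0,0,0,0,0,-7.94,-0.65],
    [0,0,0,0,0,-7.94,-0.65],
    [0,0,0,0,0,-7.94,-0.65],
    [0,0,0,0,0,-7.94,-0.65],
    [0,0,0,0,0,-7.94,-0.65],
  ],
)

```text
clock: 1.7
position: [0.1868, -0.5439, 0.2032]
ee_rot: [0.0, 0.652, 0.759, -0.0]
contact_force: [1.0, -0.1, -0.6]
width: 0.0706
gripper_force: 0.0
```

>>> servo_tool(
  increments=[
    [2.4,3,0,0,0,0,-0.65],
    [2.4,3,0,0,0,0,-0.65],
    [2.4,3,0,0,0,0,-0.65],
    [2.4,3,0,0,0,0,-0.65],
    [2.4,3,0,0,0,0,-0.65],
  ],
)

```text
clock: 2.2
position: [0.3186, -0.4022, 0.2033]
ee_rot: [0.0, 0.654, 0.757, -0.0]
contact_force: [0.5, 0.4, 0.3]
width: 0.0704
gripper_force: 0.0
```

>>> servo_tool(
  increments=[
    [2.4,3,0,0,0,0,-0.65],
    [2.4,3,0,0,0,0,-0.65],
    [2.4,3,0,0,0,0,-0.65],
    [2.4,3,0,0,0,0,-0.65],
    [2.4,3,0,0,0,0,-0.65],
  ],
)

```text
clock: 2.7
position: [0.4497, -0.2616, 0.2033]
ee_rot: [0.0, 0.654, 0.757, -0.0]
contact_force: [0.5, 0.6, 0.2]
width: 0.0704
gripper_force: 0.0
```

>>> servo_tool(
  increments=[
    [2.5,3.1,0.8,0,0,0,-0.65],
    [2.5,3.1,0.8,0,0,0,-0.65],
    [2.5,3.1,0.8,0,0,0,-0.65],
    [2.5,3.1,0.8,0,0,0,-0.65],
    [2.5,3.1,0.8,0,0,0,-0.65],
  ],
)

```text
clock: 3.2
position: [0.585, -0.1153, 0.1629]
ee_rot: [0.0, 0.654, 0.757, -0.0]
contact_force: [0.7, -0.5, 0.7]
width: 0.0704
gripper_force: 0.0
```

```bash
cat >> h.py <<'E'
V=(.5948,.0378,.1443)
def ch(w,v=V):
    d=np.array(w)-np.array([v[0],v[1],0]);c,s=np.cos(v[2]),np.sin(v[2]); return np.round([c*d[0]+s*d[1],-s*d[0]+c*d[1],d[2]],4)
def toW(p,v=V):
    c,s=np.cos(v[2]),np.sin(v[2]); return np.array([v[0]+c*p[0]-s*p[1],v[1]+s*p[0]+c*p[1],p[2]])
def show(name):
    t=[]
    for k in ("scene","side"):
        im=optics.get_image(k)[:,:,::-1].copy(); t.append(cv2.resize(im[130:340,170:410] if k=="scene" else im[150:360,190:430],(400,350),interpolation=2))
    cv2.imwrite(f"pics/{name}.png",np.hstack(t))
    for n in ("rack_back",):
        for k in ("scene","side"):
            for r in finder.tip_of(n,k)[:3]: print(n,k,round(r["p"],2),ch(atz(k,r["at"],.068)))
    st=manip.get_state(); print("tcp",ch(st["position"]),st["position"],st["clock"],st["contact_force"])
E
python3 -c "
from h import *
show('c1')
optics.get_image('wrist'); 
im=optics.get_image('wrist'); cv2.imwrite('pics/w1.png',im[:,:,::-1])
for n,z in (('rack_back',.068),('gate_slot',.05),('pedal_mid',.103),('end_stop',.067)):
  for r in finder.tip_of(n,'wrist')[:2]: print(n,round(r['p'],2),ch(atz('wrist',r['at'],z)))
"
```

```text
rack_back scene 0.75 [ 0.003  -0.1189  0.068 ]
rack_back scene 0.72 [-0.0869 -0.1771  0.068 ]
rack_back scene 0.66 [-0.1817 -0.025   0.068 ]
rack_back side 0.93 [-0.2209 -0.0126  0.068 ]
rack_back side 0.88 [-0.0027 -0.1253  0.068 ]
rack_back side 0.73 [-0.1501 -0.1689  0.068 ]
tcp [-0.0328 -0.1506  0.1626] [ 0.58396232 -0.11596421  0.16259675] 3.4 [-1.21881836 -1.00895998 -0.03538187]
rack_back 0.95 [ 0.0005 -0.1221  0.068 ]
rack_back 0.64 [-0.1126 -0.1218  0.068 ]
pedal_mid 0.92 [-0.056  -0.0872  0.103 ]
```

View pics/c1.png

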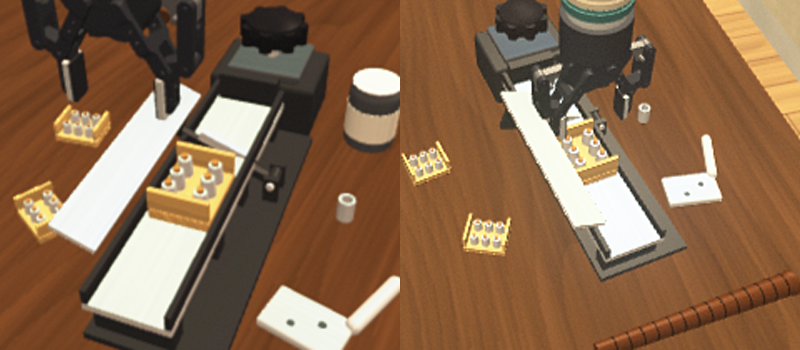

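View pics/w1.png

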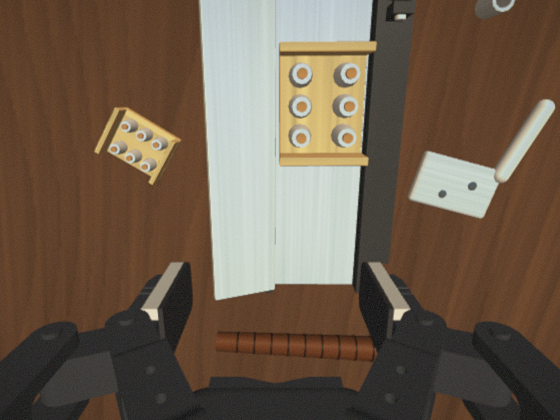

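The wrist view shows the chute parallel to the tool's x axis. The rack's rear plate is at row ~160, columns 280–367, and the pedal spans columns 203–275. The left finger is over the pedal and the right finger over the chute behind the rack, so I can descend.

>>> servo_tool(
  increments=[
    [0,0.2,1,0,0,0,-0.65],
    [0,0.3,1,0,0,0,-0.65],
    [0,0,1,0,0,0,-0.65],
    [0,0,1,0,0,0,-0.65],
    [0,0,0.5,0,0,0,-0.65],
  ],
)

```text
clock: 4.2
position: [0.5879, -0.1156, 0.1162]
ee_rot: [-0.001, 0.654, 0.757, -0.001]
contact_force: [-0.8, 0.4, -0.6]
width: 0.0707
gripper_force: 0.0
```

>>> servo_tool(
  increments=[
    [0,-0.1,0.6,0,0,0,-0.65],
    [0,-0.1,0.6,0,0,0,-0.65],
    [0,-0.1,0.6,0,0,0,-0.65],
    [0,-0.1,0.6,0,0,0,-0.65],
    [0,-0.1,0.6,0,0,0,-0.65],
  ],
)

```text
clock: 4.7
position: [0.5839, -0.1167, 0.0878]
ee_rot: [0.0, 0.654, 0.757, 0.0]
contact_force: [-0.2, 0.1, 0.4]
width: 0.0706
gripper_force: 0.0
```

```bash
python3 -c "
from h import *
show('c2')"
```

```text
rack_back scene 0.85 [-0.0017 -0.1141  0.068 ]
rack_back scene 0.76 [-0.1752 -0.0258  0.068 ]
rack_back scene 0.75 [-0.0898 -0.1784  0.068 ]
rack_back side 0.73 [-0.2334 -0.0119  0.068 ]
rack_back side 0.68 [-0.0039 -0.1192  0.068 ]
rack_back side 0.57 [-0.1509 -0.1699  0.068 ]
tcp [-0.033  -0.1513  0.088 ] [ 0.58392458 -0.11665563  0.08804928] 4.9 [-0.33017801 -0.73493073  1.43644943]
```

View pics/c2.png

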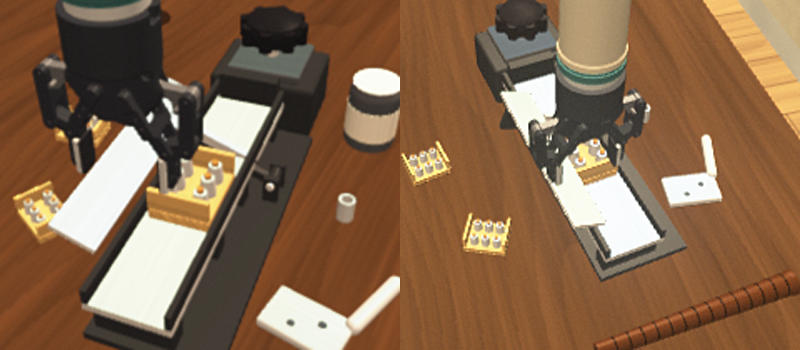

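```bash
python3 -c "
from h import *
f=lambda cam,x,y:np.array([170+x*.6,130+y*.6]) if cam=='scene' else np.array([190+(x-400)*.6,150+y*.6])
g=lambda cam,p:(np.array(p)-[170,130])/.6 if cam=='scene' else (np.array(p)-[190,150])/.6+[400,0]
for cam in ('scene','side'):
  for n,p in (('L',(-.075,-.151,.082)),('R',(.009,-.151,.082)),('tcp',(-.033,-.151,.088)),('pedL',(-.075,-.151,.1115))): print(cam,n,np.round(g(cam,proj(cam,toW(p)))))
for px in ((172,186),(83,170)): print([ch(atz('scene',f('scene',*px),z)) for z in (.08,.11,.13)])
st=manip.get_state();print(st['ee_rot'],st['qpos'],st['width'])
"
```

```text
scene L [ 88. 200.]
scene R [172. 223.]
scene tcp [129. 206.]
scene pedL [ 84. 176.]
side L [554. 200.]
side R [614. 179.]
side tcp [585. 187.]
side pedL [554. 185.]
[array([-0.011 , -0.1041,  0.08  ]), array([ 0.0032, -0.1349,  0.11  ]), array([ 0.0126, -0.1555,  0.13  ])]
[array([-0.1021, -0.1123,  0.08  ]), array([-0.0813, -0.1426,  0.11  ]), array([-0.0675, -0.1627,  0.13  ])]
[ 2.90413756e-05  6.53728772e-01  7.56728941e-01 -3.01351237e-05] [-3.13944204e-01  3.89601819e-01  1.63405991e+00 -8.68428174e-05
  1.11790079e+00 -4.59699530e-01] 0.07054552817755905
```

```bash
python3 -c "
from h import *
a=optics.get_image('scene')[:,:,::-1][180:280,190:310]; b=optics.get_image('side')[:,:,::-1][180:280,250:370]
t=np.hstack([cv2.resize(x,(400,333),interpolation=2) for x in (a,b)])
cv2.imwrite('pics/c3.png',np.ascontiguousarray(t))
"
```

```text
(no output)
```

View pics/c3.png

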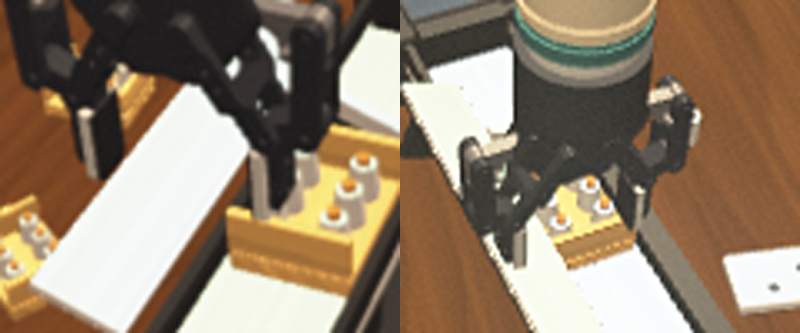

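```bash
python3 -c "
from h import *
def tri(a,b):
  o1,d1=ray('scene',a);o2,d2=ray('side',b)
  t=np.linalg.lstsq(np.stack([d1,-d2],1),o2-o1,rcond=None)[0]; p,q=o1+d1*t[0],o2+d2*t[1]; return ch((p+q)/2),np.linalg.norm(p-q)
print(tri((219,233.4),(285.4,259.5)),tri((273.5,244),(320.5,248.4)))
"
```

```text
(array([-0.0719, -0.1583,  0.1232]), np.float64(0.0011041095512439943)) (array([ 0.0099, -0.1528,  0.1187]), np.float64(0.006266025165274871))
```

The triangulated fingertips are at z ≈ 0.12, above the pedal and higher than I assumed, which fits the lack of contact force. I'll go down by feel.

>>> servo_tool(
  increments=[
    [0,0,0.3,0,0,0,-0.65],
    [0,0,0.3,0,0,0,-0.65],
    [0,0,0.3,0,0,0,-0.65],
    [0,0,0.3,0,0,0,-0.65],
    [0,0,0.3,0,0,0,-0.65],
  ],
)

```text
clock: 5.5
position: [0.5836, -0.1167, 0.0729]
ee_rot: [-0.0, 0.654, 0.757, -0.0]
contact_force: [-0.9, 0.3, 2.1]
width: 0.0706
gripper_force: 1.0
```

>>> servo_tool(
  increments=[
    [0,-0.1,0.3,0,0,0,-0.65],
    [0,-0.1,0.3,0,0,0,-0.65],
    [0,-0.1,0.3,0,0,0,-0.65],
    [0,0,0.3,0,0,0,-0.65],
    [0,0,0.3,0,0,0,-0.65],
  ],
)

```text
clock: 6.0
position: [0.5808, -0.1171, 0.0579]
ee_rot: [0.0, 0.654, 0.757, -0.0]
contact_force: [-1.5, -0.7, 2.3]
width: 0.0707
gripper_force: 1.3
```

```bash
python3 -c "
from h import *
a=optics.get_image('scene')[:,:,::-1][180:280,190:310]; b=optics.get_image('side')[:,:,::-1][180:280,250:370]
t=np.hstack([cv2.resize(x,(400,333),interpolation=2) for x in (a,b)])
cv2.imwrite('pics/c4.png',np.ascontiguousarray(t)); print(manip.get_state()['contact_force'])
"
```

```text
[-1.41336461 -0.19714424  3.08632495]
```

View pics/c4.png

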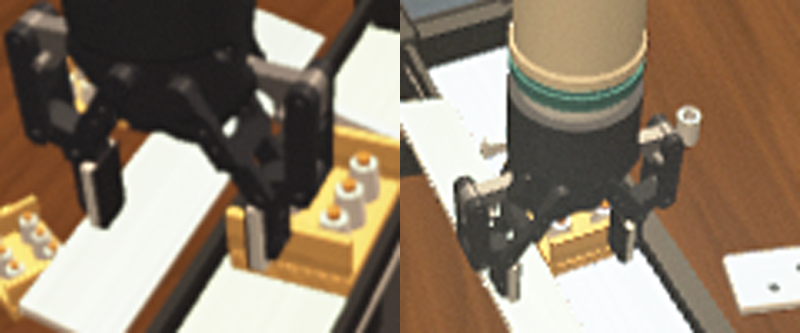

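The pedal is moving down: its near outer corner moved from (40,280) to (20,300) in the crop, and the left fingertip sits on it. The right finger stands behind the rack's rear plate. I'll triangulate the tips again.

```bash
python3 -c "
from h import *
def tri(a,b):
  o1,d1=ray('scene',a);o2,d2=ray('side',b)
  t=np.linalg.lstsq(np.stack([d1,-d2],1),o2-o1,rcond=None)[0]; p,q=o1+d1*t[0],o2+d2*t[1]; return ch((p+q)/2),np.linalg.norm(p-q)
print(tri((221.5,248.4),(283.6,269.4)),tri((269.5,260.4),(317.5,258.6)))
# pedal near outer corner model vs gate angle
for g in (0,.1,.2,.3,.36,.4):
  th=.36-g;c,s=np.cos(th),np.sin(th);x,z=-.157,.028
  X,Z=.062+x*c+z*s,.030-x*s+z*c; print(g,round(X,4),round(Z,4),(proj('scene',toW((X,-.215,Z)))-[190,180])/.3)
print(ch(manip.get_state()['position']))
"
```

```text
(array([-0.0742, -0.1551,  0.0895]), np.float64(0.0002310647285167214)) (array([ 0.004 , -0.155 ,  0.0885]), np.float64(0.0034912745002084688))
0 -0.0751 0.1115 [ 26.1329787 281.2006567]
0.1 -0.0825 0.0974 [ 15.85266265 300.96612714]
0.2 -0.0885 0.0827 [  9.11853117 321.95218181]
0.3 -0.093 0.0674 [  5.7956744  343.89868254]
0.36 -0.095 0.058 [  5.37574885 357.42638419]
0.4 -0.096 0.0517 [  5.72971205 366.56427329]
[-0.0362 -0.1513  0.0577]
```

```bash
python3 -c "
from h import *
for y in (-.151,-.19):
  for z in (.09,.105,.12,.135,.15): print(y,z,np.round((proj('scene',toW((-.036,y,z)))-[190,180])/.3),np.round((proj('side',toW((-.036,y,z)))-[250,180])/.3+[400,0]))
"
```

```text
-0.151 0.09 [184. 241.] [565. 273.]
-0.151 0.105 [182. 216.] [566. 258.]
-0.151 0.12 [179. 191.] [567. 242.]
-0.151 0.135 [176. 164.] [568. 226.]
-0.151 0.15 [173. 137.] [568. 210.]
-0.19 0.09 [144. 301.] [592. 319.]
-0.19 0.105 [141. 275.] [594. 304.]
-0.19 0.12 [137. 249.] [595. 289.]
-0.19 0.135 [133. 222.] [596. 273.]
-0.19 0.15 [129. 194.] [597. 257.]
```

The palm is about 62 mm above the tips, so it clears the rack. The tip is about 32 mm above the reported TCP, so I'm aiming for TCP z ≈ 0.025.

>>> servo_tool(
  increments=[
    [0,0,0.6,0,0,0,-0.65],
    [0,0,0.6,0,0,0,-0.65],
    [0,0,0.6,0,0,0,-0.65],
    [0,0,0.6,0,0,0,-0.65],
    [0,0,0.6,0,0,0,-0.65],
  ],
)

```text
clock: 6.6
position: [0.5802, -0.117, 0.0273]
ee_rot: [-0.001, 0.654, 0.757, -0.0]
contact_force: [-2.9, 0.0, 4.6]
width: 0.0707
gripper_force: 2.2
```

```bash
python3 -c "
from h import *
a=optics.get_image('scene')[:,:,::-1][180:300,180:324]; b=optics.get_image('side')[:,:,::-1][180:300,250:394]
t=np.hstack([cv2.resize(x,(400,333),interpolation=2) for x in (a,b)])
cv2.imwrite('pics/c5.png',np.ascontiguousarray(t)); print(manip.get_state()['contact_force'],manip.get_state()['clock'])
for g in (.2,.25,.3,.36,.4):
  th=.36-g;c,s=np.cos(th),np.sin(th)
  for x in (-.157,-.112):
   z=.028;X,Z=.062+x*c+z*s,.030-x*s+z*c; print(g,round(X,4),round(Z,4),(proj('scene',toW((X,-.215,Z)))-[180,180])/.36,(proj('side',toW((X,-.215,Z)))-[250,180])/.36+[400,0])
"
```

```text
[-2.86184138 -1.10089891  5.20795489] 6.7
0.2 -0.0885 0.0827 [ 35.37655375 268.29348484] [508.94557257 322.45492517]
0.2 -0.0441 0.0755 [113.42918067 300.87255559] [564.63296999 307.46896195]
0.25 -0.091 0.0751 [ 33.64442037 277.35076194] [505.65408848 329.6711865 ]
0.25 -0.0462 0.0701 [110.93942585 306.96122257] [561.62950856 312.71774968]
0.3 -0.093 0.0674 [ 32.60750644 286.58223545] [502.88220869 336.71671752]
0.3 -0.0481 0.0647 [108.97354513 313.24166367] [558.97479964 317.88301423]
0.36 -0.095 0.058 [ 32.25756848 297.85532016] [500.2415735  344.91929606]
0.36 -0.05 0.058 [107.29737542 321.00539792] [556.25497611 323.9508373 ]
0.4 -0.096 0.0517 [ 32.55253782 305.47022774] [498.89495225 350.22081085]
0.4 -0.051 0.0535 [106.58811543 326.30445858] [554.72613937 327.9059871 ]
```

View pics/c5.png

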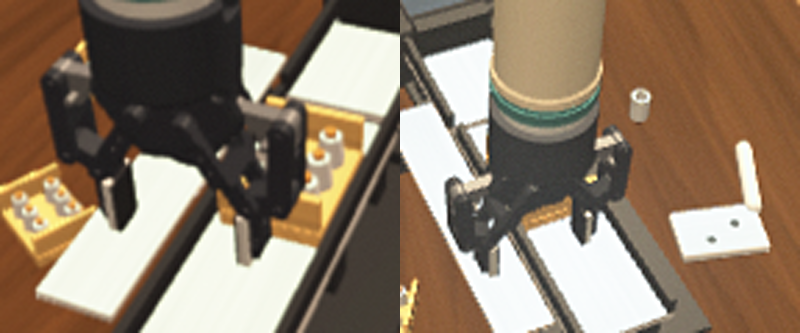

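The pedal's near corners fit a gate angle of about 0.33. I'll press 5 mm deeper, to about 0.37, then push.

>>> servo_tool(
  increments=[
    [0,0,0.2,0,0,0,-0.65],
    [0,0,0.2,0,0,0,-0.65],
    [0,0,0.1,0,0,0,-0.65],
    [0.3,0,0,0,0,0,-0.65],
    [0.5,0,0,0,0,0,-0.65],
  ],
)

```text
clock: 7.2
position: [0.582, -0.1103, 0.0237]
ee_rot: [0.002, 0.654, 0.757, 0.001]
contact_force: [0.7, -3.0, 4.1]
width: 0.0707
gripper_force: 2.0
```

>>> servo_tool(
  increments=[
    [0.5,0,0,0,0,0,-0.65],
    [0.5,0,0,0,0,0,-0.65],
    [0.5,0,0,0,0,0,-0.65],
    [0.5,0,0,0,0,0,-0.65],
    [0.5,0,0,0,0,0,-0.65],
  ],
)

```text
clock: 7.7
position: [0.5774, -0.085, 0.0237]
ee_rot: [0.002, 0.654, 0.757, 0.0]
contact_force: [0.4, -5.4, 4.8]
width: 0.0707
gripper_force: 3.2
```

>>> servo_tool(
  increments=[
    [0.5,0,0,0,0,0,-0.65],
    [0.5,0,0,0,0,0,-0.65],
    [0.5,0,0,0,0,0,-0.65],
    [0.5,0,0,0,0,0,-0.65],
    [0.5,0,0,0,0,0,-0.65],
  ],
)

```text
clock: 8.2
position: [0.5737, -0.0602, 0.0237]
ee_rot: [0.002, 0.654, 0.757, 0.0]
contact_force: [0.8, -5.7, 5.4]
width: 0.0702
gripper_force: 3.3
```

```bash
python3 -c "
from h import *
show('c6')"
```

```text
rack_back scene 0.85 [ 0.0029 -0.0784  0.068 ]
rack_back scene 0.85 [-0.0919 -0.1769  0.068 ]
rack_back scene 0.66 [-0.1723 -0.0319  0.068 ]
rack_back side 0.96 [-0.1477 -0.1676  0.068 ]
rack_back side 0.8 [-0.2294 -0.0105  0.068 ]
rack_back side 0.59 [-0.005 -0.083  0.068]
tcp [-0.0351 -0.093   0.0235] [ 0.57341664 -0.05930631  0.02351604] 8.4 [ 1.63004843 -2.50622169  3.45116544]
```

View pics/c6.png

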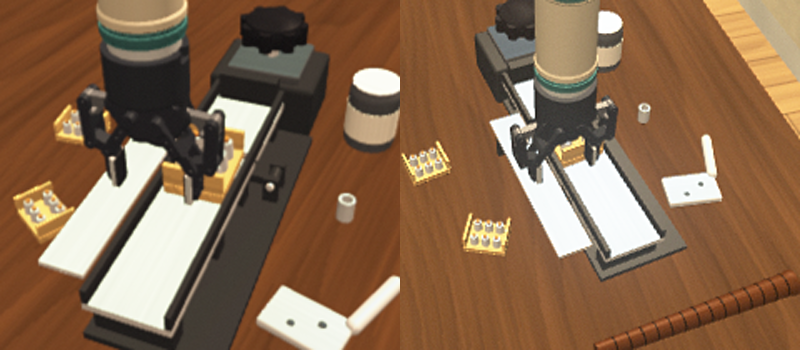

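The rack is flat in the chute with its back at y ≈ -81 mm. The pedal is still down under the left finger, near (118,180) in the scene half. I'll keep pushing.

>>> servo_tool(
  increments=[
    [0.5,0,0,0,0,0,-0.65],
    [0.5,0,0,0,0,0,-0.65],
    [0.5,0,0,0,0,0,-0.65],
    [0.5,0,0,0,0,0,-0.65],
    [0.5,0,0,0,0,0,-0.65],
  ],
)

```text
clock: 8.9
position: [0.5697, -0.0356, 0.0235]
ee_rot: [0.001, 0.654, 0.757, -0.0]
contact_force: [1.6, -5.7, 5.1]
width: 0.0702
gripper_force: 3.4
```

>>> servo_tool(
  increments=[
    [0.5,0,0,0,0,0,-0.65],
    [0.5,0,0,0,0,0,-0.65],
    [0.5,0,0,0,0,0,-0.65],
    [0.5,0,0,0,0,0,-0.65],
    [0.5,0,0,0,0,0,-0.65],
  ],
)

```text
clock: 9.4
position: [0.5667, -0.0114, 0.0239]
ee_rot: [0.002, 0.654, 0.757, -0.0]
contact_force: [0.9, -7.8, 7.0]
width: 0.0707
gripper_force: 4.1
```

>>> servo_tool(
  increments=[
    [0.5,0,0,0,0,0,-0.65],
    [0.5,0,0,0,0,0,-0.65],
    [0.5,0,0,0,0,0,-0.65],
    [0.5,0,0,0,0,0,-0.65],
    [0.5,0,0,0,0,0,-0.65],
  ],
)

```text
clock: 9.9
position: [0.5623, 0.0138, 0.0235]
ee_rot: [0.001, 0.654, 0.757, -0.0]
contact_force: [1.2, -5.0, 5.7]
width: 0.0701
gripper_force: 3.4
```

>>> servo_tool(
  increments=[
    [0.4,0,0,0,0,0,-0.65],
    [0.4,0,0,0,0,0,-0.65],
    [0.4,0,0,0,0,0,-0.65],
    [0.4,0,0,0,0,0,-0.65],
    [0.3,0,0,0,0,0,-0.65],
  ],
)

```text
clock: 10.4
position: [0.5587, 0.0331, 0.0231]
ee_rot: [0.0, 0.654, 0.757, -0.0]
contact_force: [1.5, -4.6, 4.7]
width: 0.0703
gripper_force: 3.2
```

>>> servo_tool(
  increments=[
    [0.1,0,0,0,0,0,-0.65],
    [0.1,0,0,0,0,0,-0.65],
    [0.1,0,0,0,0,0,-0.65],
    [0.1,0,0,0,0,0,-0.65],
    [0,0,0,0,0,0,-0.65],
  ],
)

```text
clock: 10.9
position: [0.5582, 0.0367, 0.0231]
ee_rot: [0.0, 0.654, 0.757, -0.0]
contact_force: [0.2, -6.5, 4.1]
width: 0.0707
gripper_force: 3.8
```

>>> servo_tool(
  increments=[
    [0.1,0,0,0,0,0,-0.65],
    [0.1,0,0,0,0,0,-0.65],
    [0.1,0,0,0,0,0,-0.65],
    [0,0,0,0,0,0,-0.65],
    [0,0,0,0,0,0,-0.65],
  ],
)

```text
clock: 11.4
position: [0.5582, 0.0368, 0.0232]
ee_rot: [0.002, 0.653, 0.757, -0.002]
contact_force: [0.8, -14.0, 4.2]
width: 0.0702
gripper_force: 7.5
```

```bash
python3 -c "
from h import *
show('c7')"
```

```text
rack_back scene 0.81 [-0.089  -0.1797  0.068 ]
rack_back scene 0.77 [-0.0076  0.0153  0.068 ]
rack_back scene 0.56 [-0.171  -0.0341  0.068 ]
rack_back side 0.87 [-0.2305 -0.0128  0.068 ]
rack_back side 0.85 [-0.0067  0.0082  0.068 ]
rack_back side 0.74 [-0.1519 -0.1673  0.068 ]
tcp [-0.0364  0.0043  0.0231] [0.5581256  0.03677756 0.02313295] 11.6 [  1.42381479 -13.57420081   3.79080756]
```

View pics/c7.png

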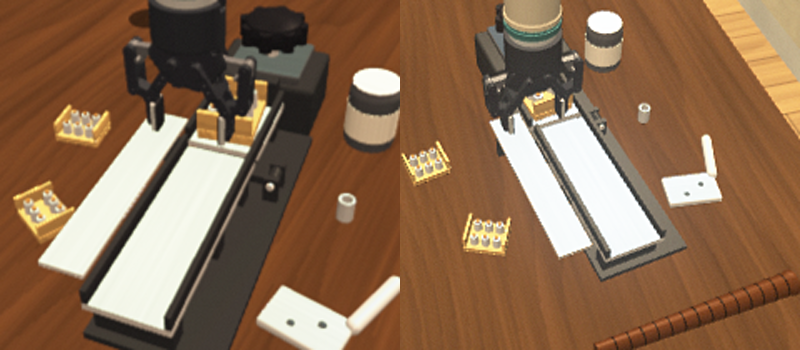

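The rack is home: it has stopped, the push force rose to 14 N, and rack_back is at ≈ 15 mm. The rack finger is now over the gate slot, so I'll draw back along y with the pedal still held before lifting.

>>> servo_tool(
  increments=[
    [-0.3,0,0,0,0,0,-0.65],
    [-0.8,0,0,0,0,0,-0.65],
    [-1.2,0,0,0,0,0,-0.65],
    [-1.2,0,0,0,0,0,-0.65],
    [-1.0,0,0,0,0,0,-0.65],
  ],
)

```text
clock: 12.1
position: [0.564, -0.0047, 0.0229]
ee_rot: [-0.001, 0.654, 0.757, -0.0]
contact_force: [-0.6, 2.4, 4.3]
width: 0.07
gripper_force: 2.0
```

>>> servo_tool(
  increments=[
    [0,0,-0.5,0,0,0,-0.65],
    [0,0,-1,0,0,0,-0.65],
    [0,0,-1,0,0,0,-0.65],
    [0,0,-1,0,0,0,-0.65],
    [0,0,-1,0,0,0,-0.65],
  ],
)

```text
clock: 12.6
position: [0.5644, -0.0041, 0.0692]
ee_rot: [0.0, 0.654, 0.757, 0.0]
contact_force: [1.4, 0.3, 0.8]
width: 0.0702
gripper_force: 0.7
```

>>> servo_tool(
  increments=[
    [0,0,-1,0,0,0,-0.65],
    [0,0,-2,0,0,0,-0.65],
    [0,0,-3,0,0,0,-0.65],
    [0,0,-3,0,0,0,-0.65],
    [0,0,-3,0,0,0,-0.65],
  ],
)

```text
clock: 13.1
position: [0.5626, -0.004, 0.189]
ee_rot: [-0.001, 0.654, 0.757, -0.001]
contact_force: [0.3, -0.4, -0.5]
width: 0.0707
gripper_force: 0.0
```

```bash
python3 -c "
from h import *
show('c8')"
```

```text
rack_back scene 0.89 [0.0011 0.0148 0.068 ]
rack_back scene 0.79 [-0.0912 -0.1799  0.068 ]
rack_back side 0.86 [-0.2267 -0.0148  0.068 ]
rack_back side 0.7 [-0.0032  0.0151  0.068 ]
rack_back side 0.66 [-0.1534 -0.1701  0.068 ]
tcp [-0.0369 -0.037   0.1885] [ 0.56355697 -0.00413007  0.18848711] 13.3 [ 0.6867419   0.561878   -0.44334463]
```

View pics/c8.png

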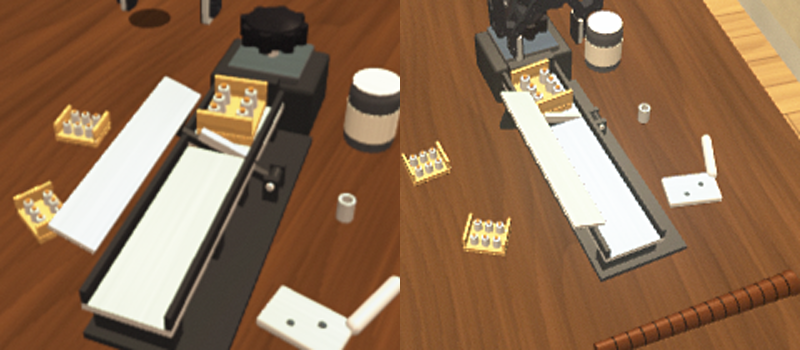

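The rack is home against the stop, near (230,105) in the scene half. The gate blade is up behind it at (225,140), the pedal is up, and the arm is clear. Handing in.

```bash
python3 -c "
from rig import manip
print(manip.sign_off())"
```

```text
the job is handed in; nothing more can be done
None
```

I handed the job in at about 13 s: the final pictures show the rack flat and home against the end stop, the gate shut behind it, and the arm clear, but no verdict came back.

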